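Shut the parts box and close the cabinet drawer

ROBOT

A 6-joint arm with a two-finger parallel gripper is mounted at the origin on a cart in front of the work surface, level with it; the furniture and walls round the work are solid. World frame = base frame: x ahead of the robot, y to its left, z up, the work surface at z = 0. Lengths are in m, angles in rad, forces in N, time in s.
With the tool pointing down it reaches from about 0.3 to 0.95 m from the base axis. Payload 3.1 kg.
Tool frame: the origin (TCP) lies at the very end of the fingers, on their centre line; the grasp point (between the pads) lies 19 mm behind it (r.tcp_to_grasp is the distance from the TCP to the grasp point, in m); z points along the fingers, y is the line along which they close (so a half turn about z gives the same grasp; the last joint's range is limited). The gripper opens to 85 mm and grips with 20 to 120 N. Pads are 22 mm wide; open, the fingers measure 114 mm over their backs; the gripper's body (76 mm by 85 mm) begins 54 mm behind the grasp point. The pads swing forward as they close: fully open they stand 13 mm farther back than shut.
Start: joints at [-1.328, 0.308, 1.634, -0, 1.2, -0.07], TCP at [0.192, -0.595, 0.231] pointing down, gripper open.
Joint ranges: [-3.06, 3.06], [-0.79, 1.96], [0.05, 2.63], [-1.19, 4.34], [0.05, 2.64], [-2.94, 2.94]. Speed limits (rad/s): [2.79, 2.79, 3.14, 3.14, 3.14, 3.14].

INTERFACE

Orientations are given as a unit quaternion [w, x, y, z].
In Python, from plant import r, viewer, job, get_obs gives the robot as it stands (r), with the cameras (viewer), the job (job) and the readings as plain functions.
- The arm moves only by the tool shift_gripper, called after ">>>" in YAML: its name, and indented under it one key for each argument. Schema: {"type":"object","properties":{"plan":{"type":"array","items":{"type":"object","properties":{"tx":{"type":"number"},"ty":{"type":"number"},"tz":{"type":"number"},"wx":{"type":"number"},"wy":{"type":"number"},"wz":{"type":"number"},"aperture":{"type":"number"}},"additionalProperties":false,"required":["aperture"]},"minItems":1,"maxItems":10},"only":{"type":"string"},"quiet":{"type":"boolean"},"lines":{"type":"string"}},"required":["plan"],"additionalProperties":false}. plan is a list of rows, 1 to 10 of them, each an object with the fields tx, ty, tz (the shift in fractions of the full range, 1 being 100 cm), wx, wy, wz (a rotation vector in fractions of the full range, 1 being 180 degrees), aperture (the finger opening in m); a field left out counts as zero (the opening has to be given); each row is the pose to reach, as a shift and turn from the pose commanded when the call began, along the tool's axes at that moment; what a row does not reach only later rows make up. A row lasts 1/8 s, in which the tool goes at most 0.0625 m and 0.188 rad, less where a joint would pass 70% of its speed; a pose out of reach is approached as far as the arm can. The fingers move at their own pace and stop on an object; the grip force is fixed at half the most. Time passes only in rows, so rows that do not move let the fingers close. The tool returns the time, the measured TCP pose, the force, the opening and the grip force at its end. only (a regular expression) keeps the lines of the reply that match it, lines (a string "A,B") keeps lines A to B, and quiet returns only ok. A shift or turn number past 1, either way, is cut back to 1. Input that does not fit is refused with a message, and nothing moves.
- get_obs(): the state, without advancing time (a new reading comes with each control period).
- viewer.get_image(name): name is "scene" or "side" or "wrist"; returns a dict with "image" (480x640x3 uint8, red, green, blue), "z_map" (480x640 float32, m along the optical axis (not along the pixel's ray), 0 where there is no reading), "K" (3x3 intrinsics, pixels), "k1" (the pictures are not rectified: a ray, as slopes to the right and down, at radius r is drawn at 1 + k1 r^2 times it, then the intrinsics apply), "origin" and "rotation" of the camera in the world. Camera axes: x right, y down, z forward; pixel columns grow to the right and rows downward; lengths in m; the calibration is good to about 2 mm. A picture is of the moment at which its call begins.
- job.sign_off(): hands the job in; it is judged then, once.
The state is a dict: "clock": time; "joint_pos": joint angles; "joint_vel": joint speeds; "tau": joint torques, N m; "position": TCP position; "tool_rot": TCP orientation; "contact_force": force on the tool from outside, world axes, zero at the start; "torque": the same for the moment, N m; "grip_width": finger opening in m; "gripper_force": force on a finger pad.
Only numpy, scipy, OpenCV 4.12 (cv2) and the standard library are available. Lean on these libraries where they do the work, as an engineer would, in place of code of your own. Each camera call takes 0.05 s, during which the arm holds its last target. There are 200 camera calls.

TASK

The top drawer of the small steel cabinet was left out, and one of the two grey parts boxes in it has its lid standing open, so the drawer will not close. Using only the fingertips, push that lid over until it lies shut, then push the drawer fully home gently, without slamming or forcing it. Do not pick up or lift anything, and leave the other things on the bench where they are.

Things in the scene. Friction and masses are not known exactly. Their poses are not given: they have to be found in the camera images.
- cabinet: Fixed three-drawer steel bench cabinet, grey with green fronts, 300 wide (y) x 220 deep (x) x 243 mm high. Origin: centre of its underside, z up; its front faces its own -x, carcass front at x = -110 mm. A closed drawer's outer face stands 12 mm proud of that. The hem over the top drawer's opening lies 228 to 240 mm above the bench. The two lower drawers are locked and not part of the job.
- drawer (a joint): How far the top drawer is out (m): 0 = fully home, 0.18 = its stop. It starts 0.135 to 0.165 out and slides along the cabinet's x axis (pushing toward the cabinet's +x closes it). Friction about 2.5 N; it stays where it is left and has no spring.
- drawer_front (a point): Middle of the top edge of the top drawer's front, on its outer face; moves with the drawer; axes as the cabinet's. The front is 292 wide, 76 high (160 to 236 above the bench), 10 mm thick. Low in its middle is a steel cup pull 80 wide, 18 proud, 173 to 194 mm above the bench; above it the face is flat. The drawer's inner floor is 168, its side walls 213 mm above the bench.
- parts_box: The open one of two like boxes: loose grey plastic parts box with small parts in it, 79 (x) x 121 (y) x 35 mm, 0.22 kg, standing on the drawer's floor, left or right. Origin: centre of its underside. It is turned about half round from the cabinet: its own +x, the hinge side, points to the cabinet's -x. The lid's hinge line is parallel to its y at x = +40 mm, z = 31 mm.
- parts_box_lid (a joint): Angle of the parts box's lid (rad): 0 lying shut, 1.57 upright, 2.09 its stop, leaning out over the drawer front. Starts at 1.62 to 1.85. A light 2 mm plate, 76 mm from hinge to free edge, 120 mm wide; hinge friction lets it stand; pushed well past upright toward the cabinet it drops shut. While it stands it catches on the cabinet's hem.
- lid_edge (a point): Middle of the lid's free edge, on its outer face (top face when shut), 76 mm from the hinge line.
- shut_box: The second grey plastic parts box of the same size, its lid shut, standing in the drawer beside the open one; rides along with the drawer. Origin: centre of its underside, axes as the open box's.
- nut_large: Loose steel hexagon nut, 30 x 34 x 15 mm, lying in the drawer behind the box; rides along with the drawer. Origin: centre of its underside.
- nut_small: Loose black hexagon nut, 19 x 22 x 10 mm, lying in the drawer behind the box; rides along with the drawer. Origin: centre of its underside.
- enamel_mug: Bystander: grey enamel mug, 81 x 108 x 80 mm. Origin: centre of its underside.
- tape_measure: Bystander: yellow tape measure, 34 x 76 x 66 mm. Origin: centre of its underside.
- tape_roll_yellow: Bystander: roll of yellowish masking tape, 76 mm across, 19 mm high, lying flat. Origin: centre of its underside.
- screwdriver: Bystander: red-handled screwdriver, 27 x 200 x 27 mm, lying on the bench. Origin: centre of its underside.

How it is judged:
On the way, in this order (a step that is already met when the one before it is completed fails the run):
1. the parts box's lid lies shut while the drawer is still out (value of joint parts_box_lid below 0.06 rad and value of joint drawer above 0.06 m), for 0.2 s.
2. the drawer is fully home (value of joint drawer below 0.004 m), for 0.2 s.
At the end, for the whole second after the job is handed in: The top drawer is home to within 4 mm, the parts box rests on its floor with the lid shut to within 0.06 rad (value of joint drawer below 0.004 m and value of joint parts_box_lid below 0.06 rad and z of parts_box in the frame of cabinet between 0.162 and 0.174 m and linear speed of parts_box below 0.02 m/s); the robot touches nothing.
It fails at once if a parts box or a nut is lifted (more than 20 mm off the drawer's floor) (z of any of parts_box, shut_box, nut_large, nut_small in the frame of cabinet above 0.188 m).
It fails at once if the drawer is slammed (moves in faster than 0.5 m/s) (velocity of joint drawer below -0.5 m/s).
It fails at once if the cabinet with its drawer, or a parts box, is forced (the fingers press on it with over 35 N) (contact force between the fingers and cabinet above 35 N or contact force between the fingers and parts_box above 35 N or contact force between the fingers and shut_box above 35 N).
It fails at once if a bystander on the bench is moved by more than 30 mm (distance of any of enamel_mug, tape_measure, tape_roll_yellow, screwdriver from where it was at the start of the episode above 0.03 m).
It also fails if it takes over 48 s, if anything falls off the work surface, if the arm or the gripper's body presses on something with over 40 N, if the wrist force passes 120 N, or if a joint passes its speed limit or range.

## Working session

There is one attempt and no reset: what is moved stays moved. The work goes in short steps, Python scripts to look and compute and a tool call to move; the robot and the scene stay as the last step left them, time stands still between calls to the robot, and variables do not carry over. Pictures are saved under pics/ and viewed, at most 10 in all, crops included, and the job is handed in when it is done.

```bash
ls; mkdir -p pics; cat > h.py <<'E'
import numpy as np, cv2
from plant import r, viewer, job, get_obs
def pt(im,u,v,w=1):
    K=im["K"];k1=im["k1"];z=im["z_map"]
    p=z[v-w:v+w+1,u-w:u+w+1];p=p[p>0];d=np.median(p) if p.size else 0
    xy=cv2.undistortPoints(np.array([[[u,v]]],float),K,np.array([k1,0,0,0.]))[0,0]
    return np.array(im["origin"])+np.array(im["rotation"])@(np.array([xy[0],xy[1],1])*d)
E
python3 - <<'E'
from h import *
o=get_obs();print(o)
import pickle
for n in("scene","side"):
    im=viewer.get_image(n);cv2.imwrite(f"pics/{n}0.png",im["image"][:,:,::-1]);pickle.dump(im,open(n+".pkl","wb"));print(im["origin"],im["k1"])
E
```

```text
pics
plant.py
{'clock': 0.0, 'joint_pos': array([-1.32763817e+00,  3.08992939e-01,  1.63522692e+00,  3.51358575e-05,
        1.19972162e+00, -6.96862350e-02]), 'joint_vel': array([-2.23572250e-05,  2.18461053e-04,  2.66692203e-04, -8.21428104e-04,
        2.27196352e-04,  2.82752211e-04]), 'tau': array([ 1.59948475e-03, -4.15253913e+01, -2.76662529e+01,  5.57594103e-05,
        1.03433480e-02,  1.01950465e-05]), 'position': array([ 0.19214134, -0.59384129,  0.23003539]), 'tool_rot': array([-1.17141201e-03,  9.87791287e-01,  1.55778669e-01, -8.54326263e-05]), 'contact_force': array([0.47704615, 0.12183187, 0.75996514]), 'torque': array([-0.02058738,  0.01130358,  0.02294879]), 'gripper_force': 0.0, 'grip_width': 0.08544838410991046}
[ 0.03415409 -1.07575877  0.78168737] 0.0590788432196082
[ 0.39535436 -0.74709816  0.92462809] -0.0013422645914790891
```

View pics/scene0.png

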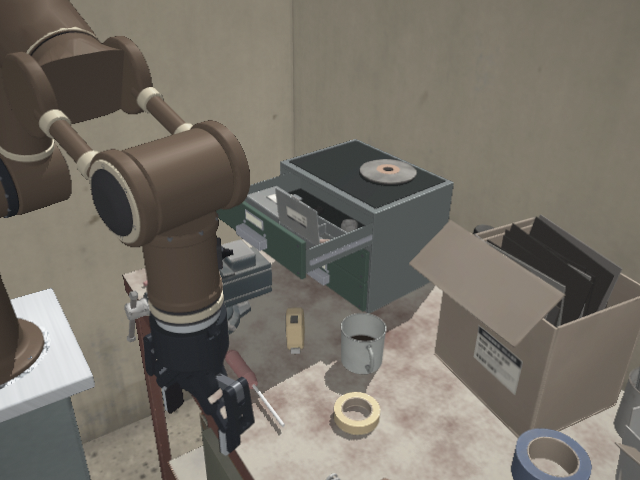

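View pics/side0.png

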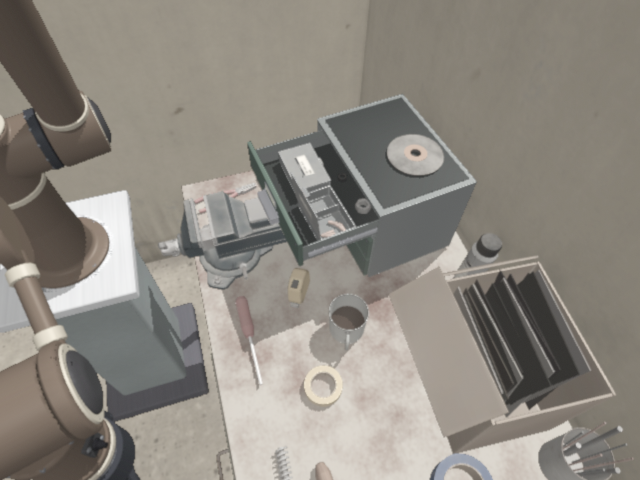

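The side view shows the drawer front's top edge running from about (250,143) to (300,257). The open box is the near (-y) one, with its lid seen edge-on around (300,190)-(318,238). I'll enlarge both views.

```bash
python3 - <<'E'
import cv2
a=cv2.imread("pics/side0.png")[85:285,235:485];b=cv2.imread("pics/scene0.png")[130:310,215:465]
cv2.imwrite("pics/sidec.png",cv2.resize(a,None,fx=3,fy=3,interpolation=2)[:600]);cv2.imwrite("pics/scenec.png",cv2.resize(b,None,fx=3,fy=3,interpolation=2))
E
```

```text
(no output)
```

View pics/sidec.png

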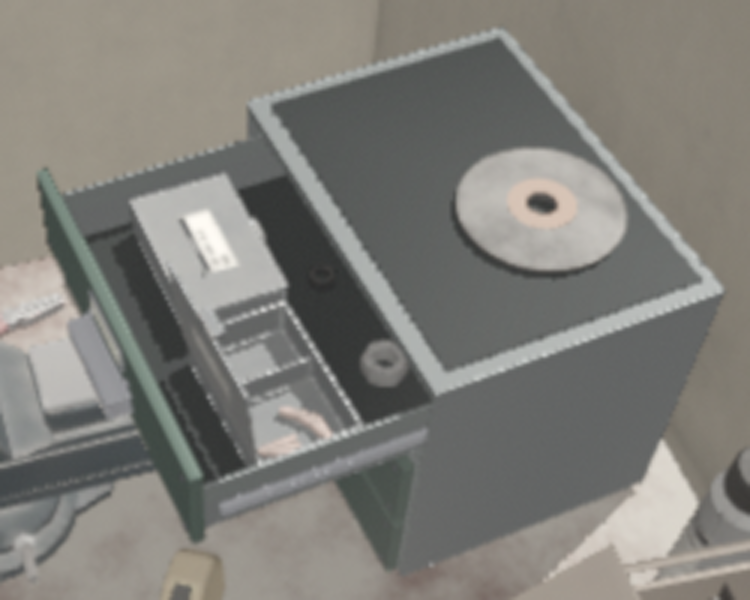

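View pics/scenec.png

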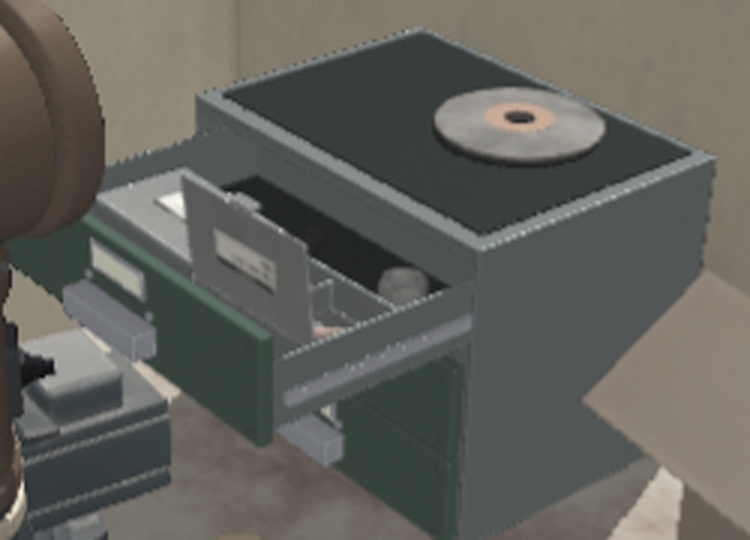

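The crops give these pixels:
- **Lid's free edge, scene view:** about (276.5,187.5) to (317,212).
- **Cabinet front top corners:** scene (282,162) and (374.3,211); side (320,120) and (381.7,213.3).
- **Drawer front's outer top edge, side view:** (249,143.5) to (300,264).

Next I'll triangulate these and compare with depth.

```bash
cat >> h.py <<'E'
def ray(im,u,v):
    xy=cv2.undistortPoints(np.array([[[u,v]]],float),im["K"],np.array([im["k1"],0,0,0.]))[0,0]
    d=np.array(im["rotation"])@np.array([xy[0],xy[1],1]);return np.array(im["origin"]),d
def plane(im,u,v,z):
    o,d=ray(im,u,v);return o+d*(z-o[2])/d[2]
def tri(a,pa,b,pb):
    o,d=ray(a,*pa);p,e=ray(b,*pb);s=np.linalg.lstsq(np.c_[d,-e],p-o,rcond=None)[0]
    A=o+d*s[0];B=p+e*s[1];return (A+B)/2,np.linalg.norm(A-B)
E
python3 - <<'E'
from h import *
import pickle
np.set_printoptions(precision=4,suppress=True)
S=pickle.load(open("scene.pkl","rb"));D=pickle.load(open("side.pkl","rb"))
print("FL",tri(S,(281.7,161.7),D,(320,120)),"\nFR",tri(S,(374.3,211),D,(381.7,213.3)),"\nBR",tri(S,(452.3,182.7),D,(475,181)))
for q in[(320,120),(381.7,213.3),(475,181),(402.7,95.7)]:print("side z.243",plane(D,*q,.243))
for q in[(249,143.5),(300,264),(275,207)]:print("drawer edge z.236",plane(D,*q,.236))
print("dr FR scene",plane(S,305,240.7,.236),tri(S,(305,240.7),D,(301,257)))
for q in[(280,195),(312,215),(295,205),(300,225),(316,232),(290,200),(250,230)]:print("scene depth",q,pt(S,*q))
for q in[(278,205),(285,222),(335,217),(345,228),(310,160),(300,170),(328,225)]:print("side depth",q,pt(D,*q))
E
```

```text
Traceback (most recent call last):
  File "h.py", line 14, in tri
    o,d=ray(a,*pa);p,e=ray(b,*pb);s=np.linalg.lstsq(np.c_[d,-e],p-o,rcond=None)[0]
        ~~~^^^^^^^
  File "h.py", line 10, in ray
    d=np.array(im["rotation"])@np.array([xy[0],xy[1],1]);return np.array(im["origin"]),d
      ~~~~~~~~~~~~~~~~~~~~~~~~^~~~~~~~~~~~~~~~~~~~~~~~~~
ValueError: matmul: Input operand 1 has a mismatch in its core dimension 0, with gufunc signature (n?,k),(k,m?)->(n?,m?) (size 3 is different from 4)
```

```bash
sed -i 's/np.array(im\["rotation"\])/RM(im)/' h.py; cat >> h.py <<'E'
from scipy.spatial.transform import Rotation as Ro
def RM(im): q=np.array(im["rotation"]);return Ro.from_quat(np.r_[q[1:],q[0]]).as_matrix()
np.set_printoptions(precision=4,suppress=True)
E
python3 - <<'E'
from h import *
import pickle
S=pickle.load(open("scene.pkl","rb"));D=pickle.load(open("side.pkl","rb"))
print("FL",tri(S,(281.7,161.7),D,(320,120)),"\nFR",tri(S,(374.3,211),D,(381.7,213.3)),"\nBR",tri(S,(452.3,182.7),D,(475,181)))
for q in[(320,120),(381.7,213.3),(475,181),(402.7,95.7)]:print("side z.243",plane(D,*q,.243))
for q in[(249,143.5),(300,264),(275,207)]:print("drawer edge z.236",plane(D,*q,.236))
print("dr FR scene",plane(S,305,240.7,.236),tri(S,(305,240.7),D,(301,257)))
for q in[(280,195),(312,215),(295,205),(300,225),(316,232),(290,200),(250,230)]:print("scene depth",q,pt(S,*q))
for q in[(278,205),(285,222),(335,217),(345,228),(310,160),(300,170),(328,225)]:print("side depth",q,pt(D,*q))
E
```

```text
FL (array([0.6381, 0.0115, 0.2364]), np.float64(0.002342094023683275)) 
FR (array([ 0.6712, -0.2771,  0.2387]), np.float64(0.0008010089125387363)) 
BR (array([ 0.8858, -0.2537,  0.2339]), np.float64(0.0018627501513314361))
side z.243 [0.6365 0.003  0.243 ]
side z.243 [ 0.6697 -0.2804  0.243 ]
side z.243 [ 0.8787 -0.2594  0.243 ]
side z.243 [0.8458 0.027  0.243 ]
drawer edge z.236 [ 0.4711 -0.0162  0.236 ]
drawer edge z.236 [ 0.4922 -0.3383  0.236 ]
drawer edge z.236 [ 0.4817 -0.2008  0.236 ]
dr FR scene [ 0.5078 -0.2974  0.236 ] (array([ 0.4912, -0.334 ,  0.2579]), np.float64(0.010317092129284612))
scene depth (280, 195) [ 0.5302 -0.1718  0.2634]
scene depth (312, 215) [ 0.5415 -0.2658  0.2618]
scene depth (295, 205) [ 0.5348 -0.2184  0.2622]
scene depth (300, 225) [ 0.5406 -0.2259  0.2227]
scene depth (316, 232) [ 0.5453 -0.2733  0.2299]
scene depth (290, 200) [ 0.5329 -0.2039  0.2664]
scene depth (250, 230) [ 0.4768 -0.1477  0.1928]
side depth (278, 205) [ 0.4884 -0.198   0.2363]
side depth (285, 222) [ 0.4911 -0.2396  0.2338]
side depth (335, 217) [ 0.6022 -0.2117  0.1712]
side depth (345, 228) [ 0.6131 -0.2437  0.1701]
side depth (310, 160) [ 0.5912 -0.069   0.2019]
side depth (300, 170) [ 0.5623 -0.0906  0.2013]
side depth (328, 225) [ 0.5818 -0.2273  0.1717]
```

```bash
cat >> h.py <<'E'
Y=.112; C=np.array([[np.cos(Y),np.sin(Y),0],[-np.sin(Y),np.cos(Y),0],[0,0,1]])
def goto(g): # cabinet-aligned goal -> shift and turn in tool axes
    o=get_obs();q=o["tool_rot"];R=Ro.from_quat(np.r_[q[1:],q[0]]).as_matrix()
    T=np.c_[C[0],-C[1],[0,0,-1]]
    print("shift",R.T@(C.T@np.array(g)-o["position"]),"turn",Ro.from_matrix(R.T@T).as_rotvec())
def state():
    o=get_obs();print(o["clock"],"cab",C@o["position"],"F",C@o["contact_force"],"w",o["grip_width"])
E
python3 - <<'E'
from h import *
import pickle
S=pickle.load(open("scene.pkl","rb"));D=pickle.load(open("side.pkl","rb"))
for n,p in dict(FL=plane(D,320,120,.243),FR=plane(D,381.7,213.3,.243),drL=plane(D,249,143.5,.236),drM=plane(D,275,207,.236),drR=plane(S,305,240.7,.236),l1=plane(S,276.5,187.5,.274),l2=plane(S,317,212,.274),a=pt(S,280,195),b=pt(S,300,225)).items(): print(n,C@p)
state();goto((.45,-.275,.33))
E
```

```text
FL [ 0.6328 -0.0681  0.243 ]
FR [ 0.6342 -0.3535  0.243 ]
drL [ 0.4664 -0.0687  0.236 ]
drM [ 0.4562 -0.2534  0.236 ]
drR [ 0.4714 -0.3523  0.236 ]
l1 [ 0.5085 -0.2181  0.274 ]
l2 [ 0.508  -0.3389  0.274 ]
a [ 0.5077 -0.23    0.2634]
b [ 0.512  -0.285   0.2227]
0.1 cab [ 0.1246 -0.6117  0.2301] F [ 0.4088 -0.3727  0.1059] w 0.08502121863912407
shift [ 0.3861 -0.2652 -0.0993] turn [-0.0022  0.0001  0.2008]
```

The manual's scale: turns go in shares of 180 degrees. Converting my numbers, 0.2 rad / 3.1416 = 0.0637.

>>> shift_gripper:
  plan:
    - {"tz":-0.05,"aperture":0}
    - {"tx":0.02,"ty":-0.015,"tz":-0.1,"wz":0.0159,"aperture":0}
    - {"tx":0.07,"ty":-0.05,"tz":-0.1,"wz":0.0318,"aperture":0}
    - {"tx":0.12,"ty":-0.08,"tz":-0.1,"wz":0.0477,"aperture":0}
    - {"tx":0.17,"ty":-0.115,"tz":-0.1,"wz":0.0637,"aperture":0}
    - {"tx":0.22,"ty":-0.15,"tz":-0.1,"wz":0.0637,"aperture":0}
    - {"tx":0.27,"ty":-0.185,"tz":-0.1,"wz":0.0637,"aperture":0}
    - {"tx":0.32,"ty":-0.22,"tz":-0.1,"wz":0.0637,"aperture":0}
    - {"tx":0.36,"ty":-0.245,"tz":-0.1,"wz":0.0637,"aperture":0}
    - {"tx":0.386,"ty":-0.265,"tz":-0.1,"wz":0.0637,"aperture":0}

```text
clock: 1.35
position: [0.4789, -0.2217, 0.3308]
tool_rot: [-0.0, 0.998, 0.057, -0.0]
contact_force: [-0.1, -0.6, -0.3]
grip_width: 0.0002
gripper_force: 0.0
```

```bash
python3 - <<'E'
from h import *
state();goto((.45,-.278,.254))
im=viewer.get_image("side");cv2.imwrite("pics/s1.png",im["image"][:,:,::-1])
E
```

```text
1.35 cab [ 0.4511 -0.2738  0.3308] F [-0.188  -0.5985 -0.2725] w 0.0002280859050695999
shift [-0.0011  0.0042  0.0768] turn [-0.0006  0.0004  0.0026]
```

View pics/s1.png

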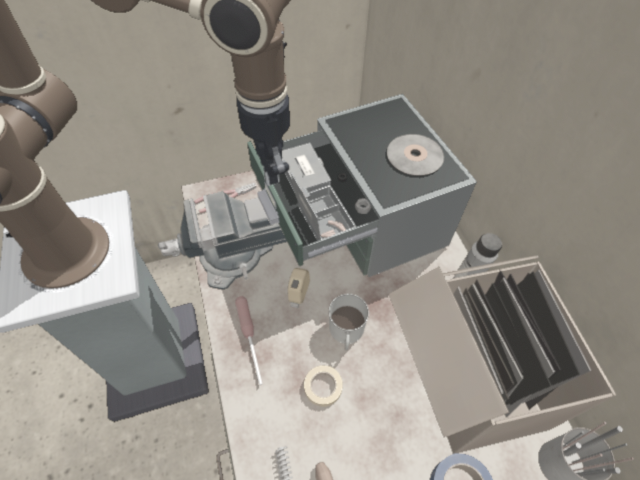

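The closed fingertips show at about (282,178), just in front of the standing lid, and nothing on the bench has moved. Next I descend and push along +x above the drawer front.

>>> shift_gripper:
  plan:
    - {"ty":0.004,"tz":0.04,"aperture":0}
    - {"ty":0.004,"tz":0.076,"aperture":0}
    - {"tx":0.02,"ty":0.004,"tz":0.076,"aperture":0}
    - {"tx":0.035,"ty":0.004,"tz":0.076,"aperture":0}
    - {"tx":0.05,"ty":0.004,"tz":0.076,"aperture":0}
    - {"tx":0.065,"ty":0.004,"tz":0.076,"aperture":0}
    - {"tx":0.075,"ty":0.004,"tz":0.076,"aperture":0}

```text
clock: 2.28
position: [0.5539, -0.2192, 0.2555]
tool_rot: [0.0, 0.998, 0.057, 0.0]
contact_force: [-0.5, -0.3, -0.8]
grip_width: 0.0001
gripper_force: 0.4
```

```bash
python3 - <<'E'
from h import *
state()
E
```

```text
2.275 cab [ 0.526  -0.2797  0.2555] F [-0.5743 -0.1988 -0.7966] w 0.00014309932831398848
```

>>> shift_gripper:
  plan:
    - {"tx":0.01,"aperture":0}
    - {"tx":0.02,"aperture":0}
    - {"tx":0.03,"aperture":0}
    - {"tx":0.04,"aperture":0}
    - {"tx":0.045,"aperture":0}
    - {"tx":0.045,"aperture":0}
    - {"tx":0.045,"aperture":0}
    - {"tx":0.045,"aperture":0}

```text
clock: 3.28
position: [0.5975, -0.2143, 0.2553]
tool_rot: [-0.0, 0.998, 0.056, -0.0]
contact_force: [-0.1, -0.4, -0.5]
grip_width: 0.0
gripper_force: 0.0
```

```bash
python3 - <<'E'
from h import *
state()
im=viewer.get_image("side");a=im["image"][85:285,235:485,::-1];b=viewer.get_image("scene")["image"][130:310,215:465,::-1]
cv2.imwrite("pics/s2.png",cv2.resize(np.vstack([a,b]),None,fx=1.55,fy=1.55,interpolation=2))
E
```

```text
3.275 cab [ 0.5698 -0.2797  0.2553] F [-0.1299 -0.3935 -0.5419] w 4.2054426380848496e-05
```

View pics/s2.png

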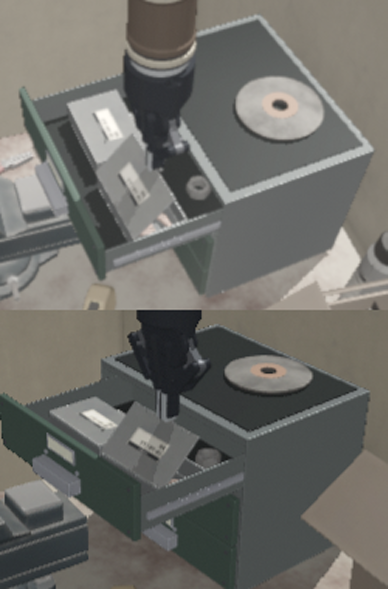

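The lid now leans at roughly 45° and rests on its hinge friction, with its free edge right under the fingertips. I'll rise a little, move back over the lid's face, and press it down gently.

>>> shift_gripper:
  plan:
    - {"tz":-0.015,"aperture":0}
    - {"tx":-0.012,"tz":-0.02,"aperture":0}
    - {"tx":-0.022,"tz":-0.015,"aperture":0}
    - {"tx":-0.022,"aperture":0}
    - {"tx":-0.02,"tz":0.01,"aperture":0}
    - {"tx":-0.016,"tz":0.018,"aperture":0}
    - {"tx":-0.012,"tz":0.026,"aperture":0}
    - {"tx":-0.008,"tz":0.034,"aperture":0}
    - {"tx":-0.004,"tz":0.042,"aperture":0}

```text
clock: 4.5
position: [0.594, -0.2147, 0.2126]
tool_rot: [0.0, 0.998, 0.056, -0.0]
contact_force: [-0.7, 0.0, 1.0]
grip_width: 0.0003
gripper_force: 0.4
```

```bash
python3 - <<'E'
from h import *
state()
im=viewer.get_image("side");a=im["image"][85:285,235:485,::-1];b=viewer.get_image("scene")["image"][130:310,215:465,::-1]
cv2.imwrite("pics/s3.png",cv2.resize(np.vstack([a,b]),None,fx=1.55,fy=1.55,interpolation=2))
E
```

```text
4.5 cab [ 0.5663 -0.2797  0.2126] F [-0.6764  0.1217  0.9533] w 0.00025913224371509224
```

View pics/s3.png

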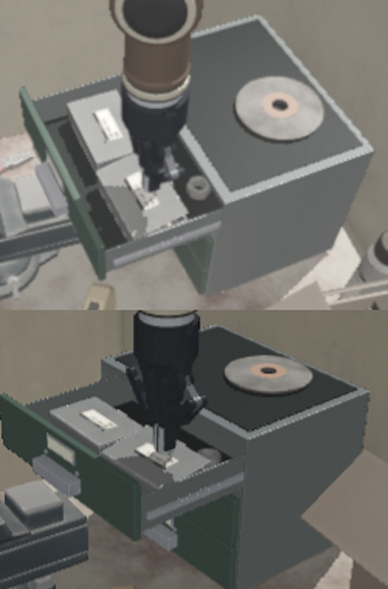

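The fingertips now sit on the lid, which is nearly flat. I'll press the last few millimetres.

>>> shift_gripper:
  plan:
    - {"tz":0.003,"aperture":0}
    - {"tz":0.006,"aperture":0}
    - {"tz":0.008,"aperture":0}
    - {"tz":0.01,"aperture":0}
    - {"tz":0.01,"aperture":0}

```text
clock: 5.22
position: [0.5935, -0.2146, 0.2031]
tool_rot: [-0.0, 0.998, 0.056, -0.0]
contact_force: [-0.3, 0.7, -0.1]
grip_width: 0.0001
gripper_force: 0.0
```

>>> shift_gripper:
  plan:
    - {"tz":0.001,"aperture":0}
    - {"tz":0.002,"aperture":0}
    - {"tz":0.002,"aperture":0}

```text
clock: 5.6
position: [0.5936, -0.2146, 0.2011]
tool_rot: [-0.0, 0.998, 0.056, -0.0]
contact_force: [0.1, -0.4, -0.4]
grip_width: -0.0002
gripper_force: 0.0
```

>>> shift_gripper:
  plan:
    - {"tz":-0.04,"aperture":0}
    - {"tz":-0.09,"aperture":0}
    - {"tx":-0.05,"tz":-0.12,"aperture":0}
    - {"tx":-0.1,"tz":-0.12,"aperture":0}
    - {"tx":-0.15,"tz":-0.12,"aperture":0}
    - {"tx":-0.15,"tz":-0.12,"aperture":0}

```text
clock: 6.35
position: [0.4419, -0.2315, 0.3213]
tool_rot: [-0.0, 0.998, 0.055, -0.0]
contact_force: [0.4, 0.4, -0.7]
grip_width: 0.0003
gripper_force: 0.0
```

```bash
python3 - <<'E'
from h import *
state()
im=viewer.get_image("side");S=viewer.get_image("scene");a=im["image"][85:285,235:485,::-1];b=S["image"][130:310,215:465,::-1]
cv2.imwrite("pics/s4.png",cv2.resize(np.vstack([a,b]),None,fx=1.55,fy=1.55,interpolation=2))
# height map of lids along cabinet x' from the side depth
P=np.array([np.r_[C@pt(im,u,v,0)] for u in range(260,360,1) for v in range(130,260,1)])
for y in(-.245,-.31,-.16):
  for x in(.525,.54,.56,.575,.585):
    m=(abs(P[:,0]-x)<.006)&(abs(P[:,1]-y)<.02);print(y,x,m.sum(),np.median(P[m,2]) if m.any() else None)
E
```

```text
6.35 cab [ 0.4132 -0.2794  0.3213] F [ 0.4644  0.3278 -0.7007] w 0.0002771507724391093
-0.245 0.525 94 0.2016210406640469
-0.245 0.54 107 0.20123485884727266
-0.245 0.56 113 0.2011565101432573
-0.245 0.575 110 0.20079328113231337
-0.245 0.585 109 0.20103633665521448
-0.31 0.525 109 0.2014284758824102
-0.31 0.54 103 0.20151665170871813
-0.31 0.56 99 0.2015242215959071
-0.31 0.575 93 0.20162244349732095
-0.31 0.585 94 0.20126440099395076
-0.16 0.525 135 0.19655401917338278
-0.16 0.54 81 0.20120016529955354
-0.16 0.56 81 0.20125273731400906
-0.16 0.575 73 0.20161872431404637
-0.16 0.585 75 0.2012171814614676
```

View pics/s4.png

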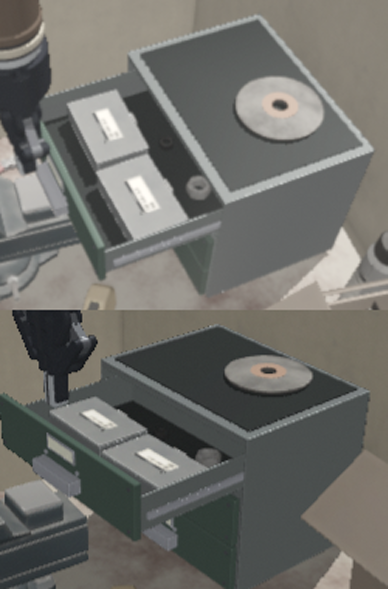

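Both lids now lie flat and level at 0.201 m, and the drawer is still out. Next is the drawer front.

```bash
python3 - <<'E'
from h import *
import pickle
D=pickle.load(open("side.pkl","rb"))
print("vise zmax near",max((pt(D,u,v,0)[2]) for u in range(195,245,3) for v in range(190,250,3)))
goto((.43,-.211,.208))
E
```

```text
vise zmax near 0.9246280869402362
shift [ 0.0135 -0.0692  0.1138] turn [ 0.0008 -0.0018 -0.    ]
```

```bash
python3 - <<'E'
from h import *
import pickle
D=pickle.load(open("side.pkl","rb"))
P=np.array([C@pt(D,u,v,0) for u in range(190,275,2) for v in range(185,250,2) if D["z_map"][v,u]>0])
m=(P[:,0]<.45);print(np.percentile(P[m,2],[50,95,100]),P[m][P[m,2].argmax()])
E
```

```text
[0.1314 0.1588 0.1959] [ 0.444  -0.2019  0.1959]
```

>>> shift_gripper:
  plan:
    - {"tx":0.01,"ty":-0.035,"aperture":0}
    - {"tx":0.013,"ty":-0.069,"tz":0.03,"aperture":0}
    - {"tx":0.013,"ty":-0.069,"tz":0.07,"aperture":0}

```text
clock: 6.82
position: [0.4525, -0.16, 0.252]
tool_rot: [0.001, 0.998, 0.058, 0.002]
contact_force: [-0.7, -0.6, -0.4]
grip_width: -0.0004
gripper_force: 0.0
```

>>> shift_gripper:
  plan:
    - {"tz":0.02,"aperture":0}
    - {"tz":0.04,"aperture":0}
    - {"tx":0.012,"tz":0.04,"aperture":0}
    - {"tx":0.02,"tz":0.04,"aperture":0}
    - {"tx":0.028,"tz":0.04,"aperture":0}
    - {"tx":0.036,"tz":0.04,"aperture":0}

```text
clock: 7.58
position: [0.4865, -0.1578, 0.2122]
tool_rot: [0.0, 0.998, 0.056, 0.0]
contact_force: [-3.2, -1.1, 1.8]
grip_width: 0.0002
gripper_force: 1.4
```

```bash
python3 - <<'E'
from h import *
state()
E
```

```text
7.575 cab [ 0.4658 -0.2112  0.2122] F [-3.2817 -0.7584  1.7975] w 0.00022956892962914486
```

>>> shift_gripper:
  plan:
    - {"tx":0.012,"aperture":0}
    - {"tx":0.024,"aperture":0}
    - {"tx":0.036,"aperture":0}
    - {"tx":0.048,"aperture":0}
    - {"tx":0.06,"aperture":0}
    - {"tx":0.072,"aperture":0}
    - {"tx":0.084,"aperture":0}
    - {"tx":0.096,"aperture":0}
    - {"tx":0.108,"aperture":0}
    - {"tx":0.116,"aperture":0}

```text
clock: 8.82
position: [0.6017, -0.1442, 0.2112]
tool_rot: [-0.0, 0.998, 0.056, 0.0]
contact_force: [-2.9, -1.1, 1.0]
grip_width: 0.0
gripper_force: 1.4
```

```bash
python3 - <<'E'
from h import *
state()
E
```

```text
8.825 cab [ 0.5818 -0.2106  0.2112] F [-2.9613 -0.7407  1.0044] w 5.155902638729032e-07
```

>>> shift_gripper:
  plan:
    - {"tx":0.005,"aperture":0}
    - {"tx":0.01,"aperture":0}
    - {"tx":0.015,"aperture":0}
    - {"tx":0.018,"aperture":0}
    - {"tx":0.021,"aperture":0}
    - {"tx":0.023,"aperture":0}

```text
clock: 9.57
position: [0.6237, -0.1417, 0.2111]
tool_rot: [-0.0, 0.998, 0.056, -0.0]
contact_force: [-2.4, -0.8, 0.8]
grip_width: -0.0
gripper_force: 1.3
```

```bash
python3 - <<'E'
from h import *
state()
E
```

```text
9.575 cab [ 0.604  -0.2106  0.2111] F [-2.4625 -0.5341  0.8135] w -2.2907538282464527e-05
```

Still only sliding friction, so I'll creep in 1 mm steps until the force rises at the stop.

>>> shift_gripper:
  plan:
    - {"tx":0.001,"aperture":0}
    - {"tx":0.002,"aperture":0}
    - {"tx":0.003,"aperture":0}
    - {"tx":0.004,"aperture":0}

```text
clock: 10.07
position: [0.6264, -0.1414, 0.2111]
tool_rot: [-0.0, 0.998, 0.056, -0.002]
contact_force: [-7.4, -0.8, 4.0]
grip_width: -0.0004
gripper_force: 3.6
```

>>> shift_gripper:
  plan:
    - {"tx":0.001,"aperture":0}
    - {"tx":0.002,"aperture":0}
    - {"tx":0.002,"aperture":0}

```text
clock: 10.45
position: [0.6264, -0.1414, 0.2112]
tool_rot: [-0.0, 0.998, 0.057, -0.004]
contact_force: [-10.5, -0.8, 5.4]
grip_width: -0.0
gripper_force: 5.4
```

The position has stopped advancing while the force rises to 10 N, so the drawer is against its stop. I'll back off and check.

>>> shift_gripper:
  plan:
    - {"tx":-0.01,"aperture":0}
    - {"tx":-0.03,"aperture":0}
    - {"tx":-0.06,"tz":-0.02,"aperture":0}
    - {"tx":-0.1,"tz":-0.07,"aperture":0}
    - {"tx":-0.15,"tz":-0.12,"aperture":0}
    - {"tx":-0.15,"tz":-0.12,"aperture":0}
    - {"tx":-0.15,"tz":-0.12,"aperture":0}

```text
clock: 11.32
position: [0.4814, -0.1582, 0.332]
tool_rot: [0.0, 0.998, 0.056, 0.002]
contact_force: [0.2, 0.9, -0.1]
grip_width: 0.0
gripper_force: 0.0
```

```bash
python3 - <<'E'
from h import *
state()
im=viewer.get_image("side");S=viewer.get_image("scene");a=im["image"][85:285,235:485,::-1];b=S["image"][130:310,215:465,::-1]
cv2.imwrite("pics/s5.png",cv2.resize(np.vstack([a,b]),None,fx=1.55,fy=1.55,interpolation=2))
P=np.array([C@pt(S,u,v,0) for u in range(250,400) for v in range(150,300) if S["z_map"][v,u]>0])
for y in(-.1,-.15,-.27,-.33):
  for z in(.12,.215):
    m=(abs(P[:,1]-y)<.02)&(abs(P[:,2]-z)<.012)&(P[:,0]>.58);print(y,z,m.sum(),np.median(P[m,0]) if m.any() else None)
E
```

```text
11.325 cab [ 0.4607 -0.211   0.332 ] F [ 0.2688  0.858  -0.0581] w 7.198995804699536e-06
-0.1 0.12 93 0.6174668508643699
-0.1 0.215 118 0.6175384276199208
-0.15 0.12 104 0.6170654344755584
-0.15 0.215 118 0.6177604718557494
-0.27 0.12 133 0.617511067885371
-0.27 0.215 142 0.6175293917882863
-0.33 0.12 148 0.6172251614436381
-0.33 0.215 167 0.6175098271572871
```

View pics/s5.png

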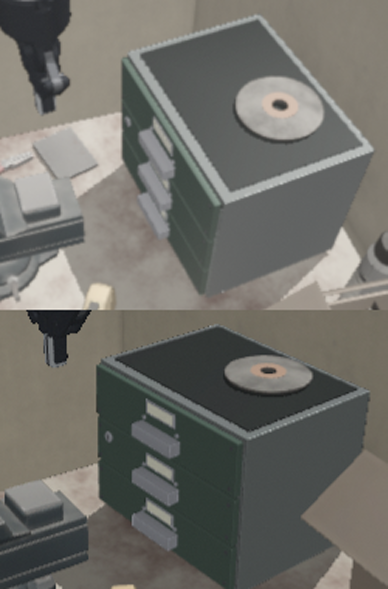

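The top drawer's front is flush with the locked lower fronts (0.6175 m against 0.617 m), and the arm is clear of everything, so I'm handing in.

```bash
python3 -c "
from plant import r, viewer, job, get_obs
print(job.sign_off())"
```

```text
the job is handed in; nothing more can be done
None
```

The lid was pushed shut and the drawer slid gently home (about 10 N of wrist force at the stop), its front flush with the lower ones; the job was handed in at about 11 s, and the hand-in returned no verdict.

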